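# Key the drive shaft into the pulley hub

### The arm

A 6-joint arm with a two-finger parallel gripper is mounted at the origin on the work surface; the furniture and walls round the work are solid. World frame = base frame: x ahead of the robot, y to its left, z up, the work surface at z = 0. Lengths are in m, angles in rad, forces in N, time in s.
With the tool pointing down it reaches from about 0.35 to 0.925 m from the base axis. Payload 6.4 kg.
Tool frame: the origin (TCP) lies midway between the tips of the shut fingers; the grasp point (between the pads) lies env.grasp_offset behind it (env.grasp_offset is the distance from the TCP to the grasp point, in m); z points along the fingers, y is the line along which they close (so a half turn about z gives the same grasp; the last joint's range is limited). The gripper opens to 94 mm and grips with 3 to 60 N. Pads are 16 mm wide; open, the fingers measure 119 mm over their backs; the gripper's body (75 mm by 177 mm) begins 78 mm behind the grasp point.
Start: joints at [0.958, 0.245, 1.558, -0, 1.339, -0.174], TCP at [0.276, 0.588, 0.205] pointing down, gripper open.
Joint ranges: [-3.13, 3.13], [-1.02, 2.26], [0.13, 2.54], [-0.95, 4.09], [0.21, 2.88], [-2.74, 2.74]. Speed limits (rad/s): [2.57, 2.57, 3.14, 3.14, 3.14, 3.14].

### API

Orientations are given as a unit quaternion [w, x, y, z].
In Python, from rig import telemetry, imaging, ticket, env gives the robot as it stands.
- The arm moves only by the tool apply_moves, never from a script. Its arguments are lists of equal length, an entry for each row: "hand": the gripper command: -1 is shut, 1 is fully open, values between are in proportion; "xyz": the shift along the world's x, y, z as a fraction of full scale, a list of three; "turn": the turn, a rotation vector about the world's x, y, z as a fraction of full scale, a list of three. A call has 1 to 12 rows; each row shifts and turns the commanded pose from where the row before left it; what a row does not reach is not made up. Full scale, the value 1, is 0.5 m for a shift and 180 degrees for a turn. A row lasts 1/12 s, in which the tool goes at most 41.7 mm and 7.16 degrees, less where a joint would pass 70% of its speed; a pose out of reach is approached as far as the arm can. A call with a number of a shift or a turn outside -1 to 1 is refused whole. A call with a gripper value outside its range is refused whole. The fingers move at their own pace and stop on an object; "grip_force" is the grip in N (left out, the last holds). Time passes only in rows, so rows that do not move let the fingers close. It gives the time, the measured TCP pose, the force, the opening and the grip force at its end, in the units of the state.
- telemetry.read_state(): the state, without advancing time (a new reading comes with each control period).
- imaging.read_camera(name): name is "side" or "top"; returns the picture (420x560x3 uint8, blue, green, red); there is no depth.
- imaging.camera_info(name): a dict with "camera_matrix" (3x3 intrinsics, pixels), "pose" (4x4, takes a point from camera to world coordinates). Camera axes: x right, y up, looking along -z (the intrinsics and any distortion apply to the point x, -y, -z); pixel columns grow to the right and rows downward; lengths in m; the calibration is good to about 2 mm. A picture is of the moment at which its call begins. camera_info takes no time and is no camera call.
- ticket.job_done(): hands the job in; it is judged then, once.
The state is a dict: "time_s": time; "joint_pos": joint angles; "joint_vel": joint speeds; "joint_efforts": joint torques, N m; "position": TCP position; "orientation": TCP orientation; "force": force on the tool from outside, world axes, zero at the start; "torque": the same for the moment, N m; "gripper_width": opening from 0.0 (shut) to 1.0 (fully open); "gripper_force": force on a finger pad.
Only numpy, scipy, OpenCV 4.12 (cv2) and the standard library are available. Lean on these libraries where they do the work, as an engineer would, in place of code of your own. Each camera call takes 0.05 s, during which the arm holds its last target. There are 200 camera calls.

### The job

First swing the hinged upper half of the aluminium drive case shut on its lower half, edge to edge. Then take the keyed shaft by its wooden grip out of its stand, push its end into the hub that shows through the case's round opening, turn it until the key slips into the keyway, and push it fully home, collar against hub. Finish holding the grip and pressing the hub well down against its spring, ready for the retaining clip; leave the sanding block and the two jars where they are.

Things in the scene. Friction and masses are not known exactly. Their poses are not given: they have to be found in the camera images.
- case: Lower half of a square cast aluminium drive case, fixed to the table, 130 x 130 mm, rim 48 mm high, with four screw feet reaching 83 mm from its centre on its +y and -y sides. Origin: centre of its underside on the table. Its -x side is the front (towards the robot), the hinge runs along its +x edge. Position varies, yaw by up to 0.25 rad.
- case_lid (a joint): Angle of the case's upper half, rad: 0 = shut, edge to edge; starts at 0.5 to 0.85, front edge raised. Stiff hinge: it stays where it is left and takes about 2 N at the front edge to move. The upper half is a shell 130 x 130 x 27 mm, top plate 6 mm, with a round opening 57 mm across in its middle; shut, its top is 75 mm above the table.
- lid_hinge (a point): Middle of the hinge line of the case's upper half, on the case's +x edge, 48 mm above the table. The hinge line runs along the case's y axis. The frame turns with the upper half.
- lid_pad (a point): Place to press on the upper half: on its outer (top) face, centred between the sides, 112 mm in front of the hinge line, 18 mm from the front edge, marked by three fine ribs; shut it is 27 mm higher than the hinge line. z points out of the face, x from the front edge towards the hinge.
- hub_mouth (a point): Centre of the upper end face of the steel pulley hub, z up, 83 mm above the table at rest (8 mm above the shut case), on the case's vertical middle axis. It sinks with the hub but does not turn with it: its yaw is the case's. The hub is 46 mm across, its bore 22 mm across. The hub turns stiffly (0.2 N m): it does not follow a shaft that merely rubs on it.
- bore_floor (a point): Centre of the bore's closed bottom, 44 mm below hub_mouth (same axes). Along the whole bore runs a keyway 8 mm wide that reaches 16.5 mm from the axis. It points to the front of the case (case -x) or up to 0.5 rad to either side of that; this angle varies, is not told, and must be seen or felt.
- hub_seat (a joint): How far the hub is pressed down against its spring, m: 0 at rest, 0.008 at the stop. The spring takes about 5 N to start and 13 N at the stop. While the key rubs on the hub's face the hub yields downward; it springs up round the key when key and keyway meet.
- shaft: Keyed steel shaft with a wooden grip, upright in the stand, 92 mm long, about 160 g. Origin: centre of its lower end, z up to the grip. Upward: round, 20 mm across to 36 mm (first 5 mm tapered from 13 mm); key 6 mm wide from 10 to 35 mm on its -x side, reaching 14.5 mm from the axis; collar 40 mm across from 36 to 42 mm. Home: collar on the hub's face, origin 36 mm below hub_mouth.
- shaft_grip (a point): Point on the shaft's axis 72 mm above its origin, in the middle of the flat wooden grip (from 48 to 92 mm): 42 mm along the shaft's x, 24 mm along its y; grasp it across y. Same axes as the shaft. At the start the shaft's key points towards the robot to within 0.5 rad.
- stand: Fixed wooden block 72 x 72 x 44 mm with a round hole 32 mm across, in which the shaft hangs by its collar. Origin: centre of its underside. Keep clear of the black boom arm: it leans from its clamp at x 0.66, y 0.63 (metres) to an elbow at x 0.45, y 0.37, height 0.71; the boom runs right, 0.63 or more high, to a head at x 0.55, y -0.26 that hangs to height 0.55.
- sanding_block: Loose wooden sanding block 48 x 76 x 27 mm lying on the table; leave alone. Origin: centre of its underside.
- glass_jar: Loose empty glass jar with a dark lid, 70 mm across, 86 mm tall; leave alone. Origin: centre of its underside.
- pigment_jar: Loose pigment jar with a black cap, 56 mm across, 89 mm tall; leave alone. Origin: centre of its underside.
There are look-alikes about, which are no part of the job. What is shaped like the shaft but purple or yellow is not meant.

How it is judged:
On the way, in this order (a step that is already met when the one before it is completed fails the run):
1. the case's upper half is shut on the lower half (within 0.035 rad) while the shaft is still away from the hub (value of joint case_lid below 0.035 rad and distance between shaft and hub_mouth above 0.1 m), for 0.2 s.
2. the shaft is in the hub with its key well down the keyway (25 mm or more deep) (z of shaft in the frame of hub_mouth below -0.025 m and horizontal distance between shaft and hub_mouth below 0.004 m and value of joint case_lid below 0.05 rad), for 0.1 s.
At the end, for the whole second after the job is handed in: Case shut within 0.05 rad; shaft end at least 34 mm below the hub's face (36 is fully home), within 4 mm of its axis and 0.06 rad of parallel; hub held pressed down at least 3.5 of its 8 mm; fingers still hold the shaft with over 3 N, and it is at rest (value of joint case_lid below 0.05 rad and z of shaft in the frame of hub_mouth below -0.034 m and horizontal distance between shaft and hub_mouth below 0.004 m and angle between the z axis of shaft and the z axis of hub_mouth, either way round below 0.06 rad and value of joint hub_seat above 0.0035 m and contact force between the fingers and shaft above 3 N and linear speed of shaft below 0.02 m/s); the arm keeps its last pose, push and grip.
It fails at once if the sanding block is moved more than 3 cm (distance of sanding_block from where it was at the start of the episode above 0.03 m).
It fails at once if the glass jar is moved more than 3 cm (distance of glass_jar from where it was at the start of the episode above 0.03 m).
It fails at once if the pigment jar is moved more than 3 cm (distance of pigment_jar from where it was at the start of the episode above 0.03 m).
It also fails if it takes over 72 s, if anything falls off the work surface, if the arm or the gripper's body presses on something with over 40 N, if the wrist force passes 120 N, or if a joint passes its speed limit or range.

## Working session

There is one attempt and no reset: what is moved stays moved. The work goes in short steps, Python scripts to look and compute and a tool call to move; the robot and the scene stay as the last step left them, time stands still between calls to the robot, and variables do not carry over. Pictures are saved under pics/ and viewed, at most 10 in all, crops included, and the job is handed in when it is done.

Besides the shell and the picture viewer there is one more tool, called after "Emit:" as name(argument=value, ...) on one line, values as JSON. apply_moves: Moves the arm, as the interface text tells. Shift numbers are shares of 0.5 m and turn numbers shares of 180 degrees, none past 1 either way. Its arguments: {"type":"object","properties":{"hand":{"type":"array","items":{"type":"number"}},"xyz":{"type":"array","items":{"type":"array","items":{"type":"number"}}},"turn":{"type":"array","items":{"type":"array","items":{"type":"number"}}},"grip_force":{"type":"number"}},"required":["hand","xyz","turn"]}

```bash
mkdir -p pics; ls; python3 - <<'E'
from rig import telemetry, imaging, ticket, env
import cv2
print(telemetry.read_state(), env.grasp_offset)
for n in ("side","top"):
    cv2.imwrite(f"pics/{n}0.png",imaging.read_camera(n)); print(imaging.camera_info(n))
E
```

```text
pics
{'time_s': 0.0, 'joint_pos': array([ 9.57920787e-01,  2.45799909e-01,  1.55901448e+00,  2.19428197e-05,
        1.33870645e+00, -1.74107409e-01]), 'joint_vel': array([-0.00058227, -0.00066156,  0.00197332, -0.00075133,  0.00231782,
        0.00132061]), 'joint_efforts': array([ 4.12184563e-04, -4.15818250e+01, -3.14613605e+01,  6.86139450e-02,
        3.29668424e-02, -9.97234338e-05]), 'position': array([0.27577524, 0.58792844, 0.20435418]), 'orientation': array([-3.79507312e-04,  2.17630865e-01,  9.76030674e-01, -8.86320827e-04]), 'force': array([-0.68724526, -0.14407129, -0.32001581]), 'torque': array([ 0.02218083, -0.00033048,  0.00819875]), 'gripper_force': 0.0, 'gripper_width': 1.0018954324401192} 0.0188
{'camera_matrix': array([[459.67891132,   0.        , 284.65760973],
       [  0.        , 459.67891132, 210.62857845],
       [  0.        ,   0.        ,   1.        ]]), 'pose': array([[ 0.99454973,  0.05687466, -0.08738481,  0.37207035],
       [-0.10410155,  0.58834042, -0.80188429, -0.85977282],
       [ 0.00580512,  0.8066107 ,  0.59105455,  0.68042234],
       [ 0.        ,  0.        ,  0.        ,  1.        ]])}
{'camera_matrix': array([[422.67882754,   0.        , 274.71362865],
       [  0.        , 422.67882754, 208.12077178],
       [  0.        ,   0.        ,   1.        ]]), 'pose': array([[ 0.01069441,  0.98081787, -0.1946328 ,  0.26176753],
       [-0.9996419 ,  0.00571193, -0.02614263, -0.06060405],
       [-0.02452943,  0.19484268,  0.98052773,  1.01998169],
       [ 0.        ,  0.        ,  0.        ,  1.        ]])}
```

View pics/side0.png

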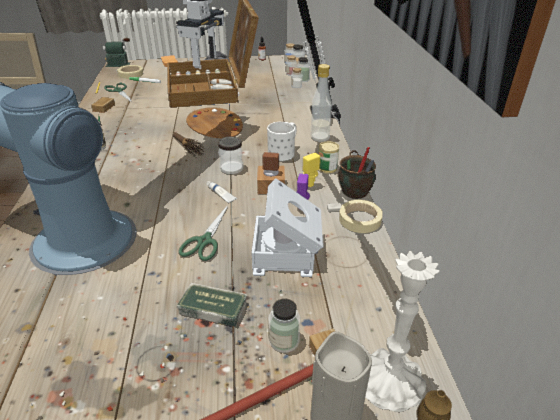

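View pics/top0.png

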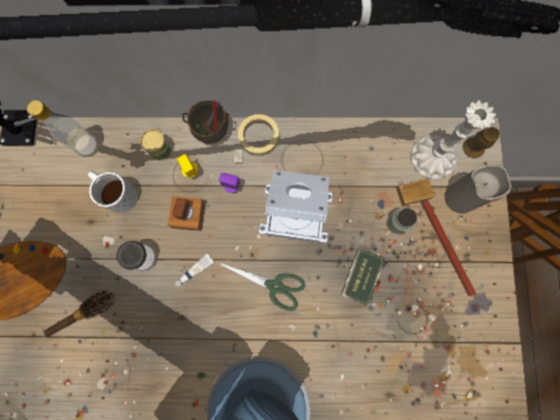

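The side view shows the open case at about (287,240) and the stand with the shaft at (270,180). The top view has them at (297,205) and (186,212). I'll enlarge those areas.

```bash
python3 - <<'E'
import cv2,numpy as np
s=cv2.imread("pics/side0.png");t=cv2.imread("pics/top0.png")
def crop(im,x,y,w,h,k): 
    c=cv2.resize(im[y:y+h,x:x+w],None,fx=k,fy=k,interpolation=cv2.INTER_CUBIC)
    for i in range(0,w,10): cv2.putText(c,str(x+i),(i*k,8),0,.3,(0,0,255),1); cv2.line(c,(i*k,8),(i*k,14),(0,0,255),1)
    for i in range(0,h,10): cv2.putText(c,str(y+i),(0,i*k+3),0,.3,(0,0,255),1); cv2.line(c,(20,i*k),(26,i*k),(0,0,255),1)
    return c
# 800x600: left column side view, right top view
a=crop(s,245,145,100,135,4); # 400x540
b=crop(t,255,165,80,80,4)
d=crop(t,160,180,60,60,4)
e=crop(s,248,145,60,55,5)
o=np.zeros((600,800,3),np.uint8)
o[:540,:400]=a;o[:320,400:720]=b;o[320:560,400:640]=d
cv2.imwrite("pics/c1.png",o)
E
```

```text
(no output)
```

View pics/c1.png

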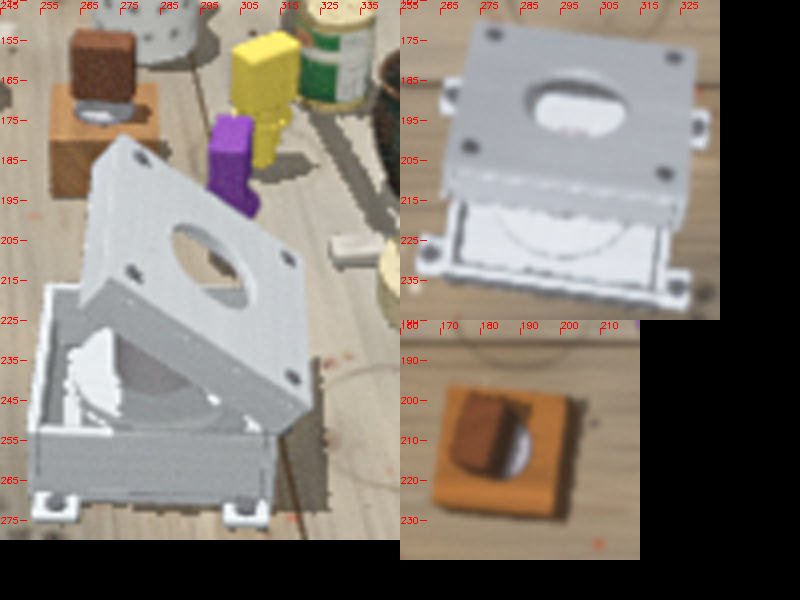

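```bash
cat > h.py <<'E'
import numpy as np,cv2
from rig import telemetry, imaging, ticket, env
from scipy.optimize import least_squares
from scipy.spatial.transform import Rotation as R
CI={n:imaging.camera_info(n) for n in("side","top")}
def proj(n,P):
    K,T=CI[n]["camera_matrix"],CI[n]["pose"]; q=(np.atleast_2d(P)-T[:3,3])@T[:3,:3]
    return np.c_[K[0,0]*q[:,0]/-q[:,2]+K[0,2], K[1,1]*-q[:,1]/-q[:,2]+K[1,2]]
def rz(a): return R.from_euler('z',a).as_matrix()
def case_pts(x,y,yaw,L,*_):
    c=np.array([x,y,0]);Z=rz(yaw)
    low=lambda p:(np.array(p)/1e3)@Z.T+c
    # lid frame: origin at hinge (65,0,48); raised front: rotate about y by +L
    M=R.from_euler('y',L).as_matrix()
    lid=lambda p:((np.array(p)/1e3-[.065,0,.048])@M.T+[.065,0,.048])@Z.T+c
    return low,lid
def blk(x,y,yaw): return lambda p:(np.array(p)/1e3)@rz(yaw).T+[x,y,0]
E
cat > fit.py <<'E'
from h import *
S=lambda px:(np.array(px,float)/4+[245,145]-.375)
T=lambda px:(np.array(px,float)/4+[255,165]-.375)
T2=lambda px:(np.array(px,float)/4+[160,180]-.375)
# (view, kind, point mm, pixel)
def obs(p):
    low,lid=case_pts(*p[:4]); fx,fy,fz,sc=p[4:8]*1000
    r=[]
    def a(n,P,px): r.extend((proj(n,P)[0]-px))
    a("side",lid([-65,65,75]),S([123,135]));a("side",lid([-65,-65,75]),S([110,277]))
    a("side",lid([65,-65,75]),S([311,405]));a("side",lid([65,65,75]),S([300,237]))
    a("side",lid([-65,-65,48]),S([80,306]));a("side",low([-65,-65,48]),S([32,430]))
    a("side",low([-65,-65,0]),S([38,497]));a("side",low([65,-65,0]),S([270,503]));a("side",low([-65,65,48]),S([45,285]))
    for sx,sy,q in((-1,1,(143,158)),(-1,-1,(134,274)),(1,1,(290,258)),(1,-1,(293,377))): a("side",lid([sx*sc,sy*sc,75]),S(q))
    for sx,q in((-1,(55,503)),(1,(245,510))): a("side",low([sx*fx,-fy,fz]),S(q))
    a("top",lid([65,65,75]),T([75,22]));a("top",lid([65,-65,75]),T([295,48]))
    a("top",lid([-65,65,75]),T([50,169]));a("top",lid([-65,-65,75]),T([288,199]))
    a("top",lid([-65,65,48]),T([43,195]));a("top",lid([-65,-65,48]),T([280,228]))
    for sx,sy,q in((1,1,(94,34)),(1,-1,(274,57)),(-1,1,(71,146)),(-1,-1,(265,173))): a("top",lid([sx*sc,sy*sc,75]),T(q))
    for sx,sy,q in((1,1,(52,97)),(1,-1,(300,127)),(-1,1,(31,252)),(-1,-1,(277,287))): a("top",low([sx*fx,sy*fy,fz]),T(q))
    return np.array(r)
f=least_squares(obs,[.5,-.1,0,.7,.045,.075,.006,.05],loss='soft_l1')
print(f.x.round(4)); print(obs(f.x).reshape(-1,2).round(1).tolist())
def obs2(p):
    b=blk(*p[:3]); g=blk(*p[3:6]); r=[]; h=p[6]*1000
    def a(n,P,px): r.extend((proj(n,P)[0]-px))
    a("side",b([-36,36,44]),S([52,85]));a("side",b([36,36,44]),S([158,92]));a("side",b([-36,-36,44]),S([52,138]));a("side",b([-36,-36,0]),S([52,197]))
    a("top",b([36,36,44]),T2([47,65]));a("top",b([36,-36,44]),T2([170,77]));a("top",b([-36,-36,44]),T2([166,198]));a("top",b([-36,36,44]),T2([35,178]))
    a("side",g([-21,12,h]),S([78,30]));a("side",g([21,12,h]),S([134,33]));a("side",g([21,-12,h]),S([133,50]));a("side",g([-21,-12,h]),S([71,45]))
    a("top",g([21,12,h]),T2([65,72]));a("top",g([21,-12,h]),T2([107,80]))
    a("top",g([-21,-12,h]),T2([97,152]));a("top",g([-21,12,h]),T2([50,144]))
    return np.array(r)
f2=least_squares(obs2,[.5,.2,0,.5,.2,0,.1],loss='soft_l1')
print(f2.x.round(4)); print(obs2(f2.x).reshape(-1,2).round(1).tolist())
np.savez("fit.npz",a=f.x,b=f2.x)
# overlay
s=cv2.imread("pics/side0.png");t=cv2.imread("pics/top0.png");k=5
def crop(n,im,x,y,w,h):
    c=cv2.resize(im[y:y+h,x:x+w],None,fx=k,fy=k,interpolation=cv2.INTER_CUBIC)
    def line(P,col):
        q=((proj(n,P)-[x,y]+.5)*k).astype(int); cv2.polylines(c,[q],False,col,1)
    low,lid=case_pts(*f.x[:4]); b=blk(*f2.x[:3]);g=blk(*f2.x[3:6])
    sq=lambda a,bb,z:[[-a,-bb,z],[a,-bb,z],[a,bb,z],[-a,bb,z],[-a,-bb,z]]
    for z in(48,75): line(lid(sq(65,65,z)),(0,0,255))
    for z in(0,48): line(low(sq(65,65,z)),(0,200,0))
    for z in(0,44): line(b(sq(36,36,z)),(255,0,0))
    for z in(50,94): line(g(sq(21,12,z)),(0,255,255))
    th=np.linspace(0,6.3,40); line(lid(np.c_[28.5*np.cos(th),28.5*np.sin(th),75+0*th]),(0,0,255))
    line(low(np.c_[23*np.cos(th),23*np.sin(th),83+0*th]),(255,0,255))
    return c
o=np.zeros((600,800,3),np.uint8)
A=crop("side",s,250,145,80,120);B=crop("top",t,258,168,78,78)[:, :400];D=crop("top",t,165,190,42,42)
o[:600,:400]=A;o[:390,400:790]=B;o[390:600,400:610]=D
cv2.imwrite("pics/c2.png",o)
E
python3 fit.py
```

```text
[ 0.4541 -0.0848 -0.1286  0.6686  0.0496  0.0757  0.0065  0.0519]
[[-0.4, -0.7], [0.1, -0.4], [0.3, 0.3], [0.6, 4.8], [-0.8, 0.8], [-1.5, 0.4], [-2.2, 0.6], [0.9, 0.4], [-0.0, -0.9], [-0.8, 0.0], [-0.3, -0.2], [-1.1, -0.0], [-0.2, 0.0], [0.4, 0.5], [0.1, -0.2], [-0.1, -1.0], [0.3, -0.4], [-1.7, -2.4], [0.3, -1.8], [-0.6, 0.6], [0.5, 0.4], [-0.0, -0.1], [-0.3, -0.1], [-0.0, 0.2], [0.1, -0.1], [0.2, -0.7], [-0.7, -0.2], [-0.3, -0.0], [0.3, -0.4]]
[ 0.4469  0.1763 -0.0775  0.4458  0.1774 -0.144   0.0973]
[[-0.4, -0.2], [-0.3, -2.2], [-1.0, 0.9], [-0.5, 0.3], [1.2, -0.7], [0.3, -1.3], [-2.4, -1.7], [0.0, 0.8], [-2.0, 0.0], [0.1, -0.3], [-0.1, 0.0], [-1.0, 0.9], [0.2, -0.3], [0.1, -0.7], [-1.0, -0.5], [0.3, -0.1]]
```

View pics/c2.png

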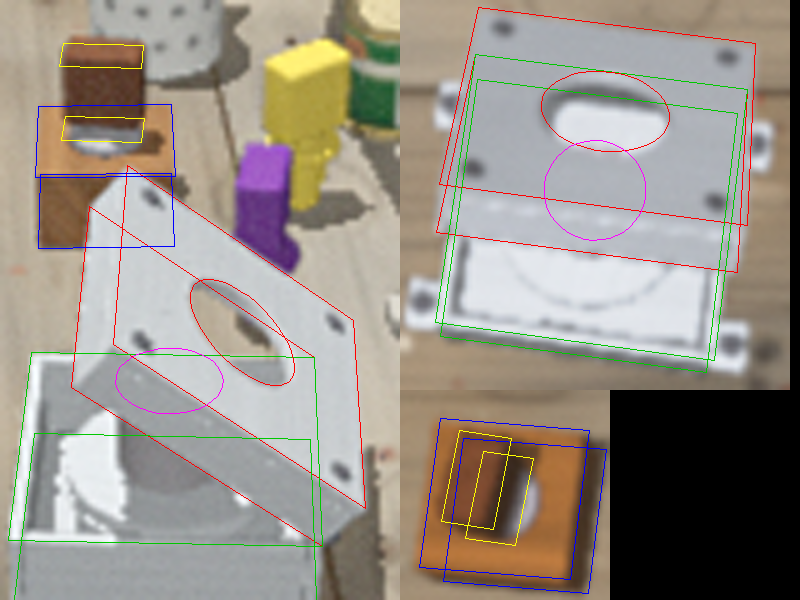

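The fit gives the case at (0.454, -0.085) with yaw -0.13 and the lid at 0.67 rad. The shaft is at about (0.446, 0.177) with yaw -0.14. The overlay matches both views to about 1 px, so I'm moving to above the lid pad with the fingers shut.

Emit:
apply_moves(hand=[-1, -1, -1, -1, -1, -1, -1, -1, -1, -1, -1, -1], xyz=[[0.02, -0.079, 0], [0.02, -0.079, 0], [0.02, -0.079, 0], [0.02, -0.079, 0], [0.02, -0.079, 0], [0.02, -0.079, 0], [0.02, -0.079, 0], [0.02, -0.079, 0], [0.02, -0.079, 0], [0.02, -0.079, 0], [0.02, -0.079, 0], [0.02, -0.079, 0]], turn=[[0, 0, 0.0325], [0, 0, 0.0325], [0, 0, 0.0325], [0, 0, 0], [0, 0, 0], [0, 0, 0], [0, 0, 0], [0, 0, 0], [0, 0, 0], [0, 0, 0], [0, 0, 0], [0, 0, 0]])

```text
time_s: 1.1
position: [0.3959, 0.1126, 0.2053]
orientation: [0.0, 0.066, 0.998, 0.0]
force: [1.2, -0.2, 0.1]
gripper_width: 0.187
gripper_force: 0.0
```

Emit:
apply_moves(hand=[-1, -1, -1, -1, -1, -1, -1, -1], xyz=[[0.02, -0.079, 0], [0.02, -0.079, 0], [0.02, -0.079, 0], [0.02, -0.079, 0], [0.02, -0.079, 0], [0, 0, 0], [0, 0, 0], [0, 0, 0]], turn=[[0, 0, 0], [0, 0, 0], [0, 0, 0], [0, 0, 0], [0, 0, 0], [0, 0, 0], [0, 0, 0], [0, 0, 0]])

```text
time_s: 1.77
position: [0.4457, -0.0826, 0.2049]
orientation: [-0.001, 0.066, 0.998, 0.0]
force: [0.1, 0.2, 0.4]
gripper_width: 0.009
gripper_force: 0.0
```

Emit:
apply_moves(hand=[-1, -1, -1, -1, -1, -1, -1, -1, -1], xyz=[[0, 0, -0.06], [0, 0, -0.06], [-0.012, 0.002, -0.02], [-0.012, 0.002, -0.02], [-0.011, 0.001, -0.013], [-0.011, 0.001, -0.013], [-0.008, 0.001, -0.015], [-0.008, 0.001, -0.015], [0, 0, 0]], turn=[[0, 0, 0], [0, 0, 0], [0, 0, 0], [0, 0, 0], [0, 0, 0], [0, 0, 0], [0, 0, 0], [0, 0, 0], [0, 0, 0]])

```text
time_s: 2.52
position: [0.4138, -0.0787, 0.0962]
orientation: [-0.001, 0.066, 0.998, 0.0]
force: [-0.3, 0.2, -0.1]
gripper_width: 0.005
gripper_force: 0.0
```

Emit:
apply_moves(hand=[-1, -1, -1, -1, -1, -1, -1], xyz=[[-0.008, 0.001, -0.022], [-0.008, 0.001, -0.022], [0, 0, -0.002], [0, 0, -0.002], [0, 0, -0.002], [0, 0, 0], [0, 0, 0]], turn=[[0, 0, 0], [0, 0, 0], [0, 0, 0], [0, 0, 0], [0, 0, 0], [0, 0, 0], [0, 0, 0]])

```text
time_s: 3.1
position: [0.4079, -0.0786, 0.0748]
orientation: [-0.0, 0.066, 0.998, -0.0]
force: [-8.7, 2.9, 24.4]
gripper_width: 0.004
gripper_force: 11.9
```

Emit:
apply_moves(hand=[-1, -1, -1, -1, 1, 1, 1, 1, 1, 1, 1, 1], xyz=[[0, 0, 0.07], [0, 0, 0.07], [0, 0, 0.07], [0, 0, 0.05], [0.011, 0.073, 0], [0.011, 0.073, 0], [0.011, 0.073, 0], [0.011, 0.073, 0], [0.011, 0.073, 0], [0.011, 0.073, 0], [0.01, 0.074, 0], [0, 0, 0]], turn=[[0, 0, 0], [0, 0, 0], [0, 0, 0], [0, 0, 0], [0, 0, 0], [0, 0, 0], [0, 0, 0], [0, 0, 0], [0, 0, 0], [0, 0, 0], [0, 0, 0], [0, 0, 0]])

```text
time_s: 4.1
position: [0.4446, 0.1825, 0.2013]
orientation: [-0.001, 0.063, 0.998, 0.001]
force: [0.8, -0.9, 0.0]
gripper_width: 0.536
gripper_force: 0.0
```

```bash
cat > look.py <<'E'
import sys
from h import *
tag=sys.argv[1]
ims={n:imaging.read_camera(n) for n in("side","top")}
for n in ims: cv2.imwrite(f"pics/{n}{tag}.png",ims[n])
def crop(n,x,y,w,h,k):
    c=cv2.resize(ims[n][y:y+h,x:x+w],None,fx=k,fy=k,interpolation=cv2.INTER_CUBIC)
    for i in range(0,w,10): cv2.putText(c,str(x+i),(i*k,8),0,.3,(0,0,255),1); cv2.line(c,(int((i+.5)*k),8),(int((i+.5)*k),14),(0,0,255),1)
    for i in range(0,h,10): cv2.putText(c,str(y+i),(0,i*k+3),0,.3,(0,0,255),1); cv2.line(c,(20,int((i+.5)*k)),(26,int((i+.5)*k)),(0,0,255),1)
    return c
E
cat > look1.py <<'E'
from look import *
o=np.zeros((600,800,3),np.uint8)
a=crop("side",245,150,80,135,4);o[:540,:320]=a
b=crop("top",258,165,80,85,6);o[:510,320:800]=b
cv2.imwrite(f"pics/c{tag}.png",o)
E
python3 look1.py 3
```

```text
(no output)
```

View pics/c3.png

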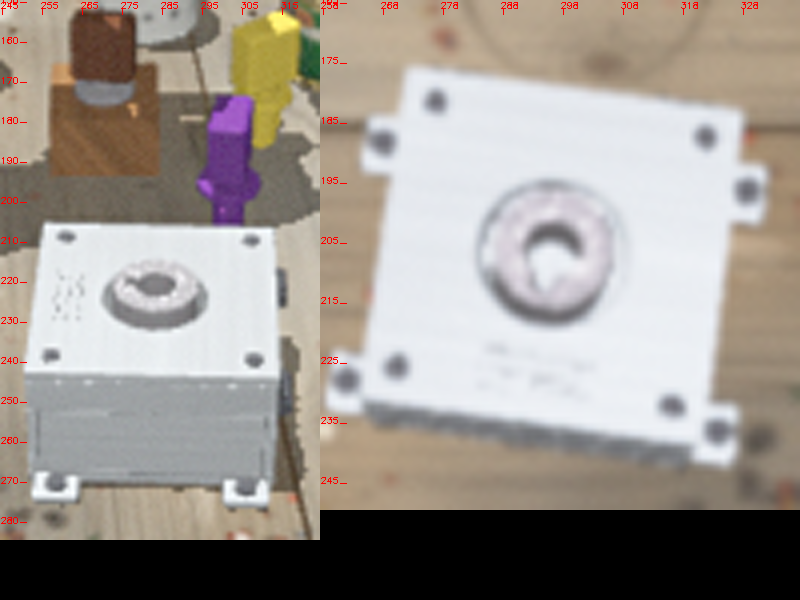

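The lid is shut in both views, and the hub shows through the opening. The keyway appears to point down the picture, at about (296,213) in the top view. Next I refit the case and rectify the hub face.

```bash
cat > fit2.py <<'E'
from h import *
T=lambda p:np.array([258+(p[0]-320)/6-.42,165+p[1]/6-.42]);S=lambda p:np.array([245+p[0]/4-.375,150+p[1]/4-.375])
def obs(p,sep=False):
    b=blk(*p[:3]); fx,fy,fz,sc=p[3:7]*1000; r=[]
    a=lambda n,P,px:r.extend(proj(n,b(P))[0]-px)
    for sx,sy,q in((1,1,(435,102)),(1,-1,(706,137)),(-1,-1,(672,405)),(-1,1,(396,366))):a("top",[sx*sc,sy*sc,75],T(q))
    for sx,sy,q in((1,1,(383,142)),(1,-1,(747,192)),(-1,-1,(718,430)),(-1,1,(346,380))):a("top",[sx*fx,sy*fy,fz],T(q))
    for sx,sy,q in((-1,1,(66,237)),(1,1,(251,240)),(1,-1,(254,360)),(-1,-1,(51,355))):a("side",[sx*sc,sy*sc,75],S(q))
    for sx,q in((-1,(55,483)),(1,(245,488))):a("side",[sx*fx,-fy,fz],S(q))
    for sx,sy,q in((1,1,(406,67)),(1,-1,(743,107))): a("top",[sx*65,sy*65,75],T(q))
    for sx,sy,q in((1,1,(274,229)),(1,-1,(279,377)),(-1,-1,(25,372)),(-1,1,(43,223))): a("side",[sx*65,sy*65,75],S(q))
    return np.array(r)
f=least_squares(obs,[.454,-.085,-.13,.05,.075,.006,.052],loss='soft_l1')
print(f.x.round(4));print(obs(f.x).reshape(-1,2).round(1).tolist())
np.save("case.npy",f.x)
o=[]
for n in("top","side"):
    im=cv2.imread(f"pics/{n}3.png"); N=400; sc=N/.064  # case-frame rectified: up=+x, left=+y
    w=blk(*f.x[:3]); g=np.array([[32,32],[32,-32],[-32,-32],[-32,32]],float)
    px=proj(n,w(np.c_[g,np.full(4,83.)])).astype(np.float32)
    H=cv2.getPerspectiveTransform(px,np.float32([[0,0],[N,0],[N,N],[0,N]]))
    c=cv2.warpPerspective(im,H,(N,N),flags=cv2.INTER_CUBIC)
    for r in(11,23): cv2.circle(c,(N//2,N//2),int(r*N/64),(0,0,255) if r==23 else (0,200,0),1)
    for d in(-.5,-.25,0,.25,.5):  # ticks at yaw d relative to case -x
        v=np.array([-np.sin(-d)*-1,np.cos(d)]); v=np.array([np.sin(d),np.cos(d)])
        cv2.line(c,tuple((N/2+v*20*N/64).astype(int).tolist()),tuple((N/2+v*26*N/64).astype(int).tolist()),(255,0,0),1)
    o.append(c)
cv2.imwrite("pics/hub3.png",np.hstack(o))
E
python3 fit2.py
```

```text
[ 0.4538 -0.0846 -0.1307  0.0498  0.0753  0.0069  0.0521]
[[0.1, -0.2], [-0.1, -0.1], [0.0, -0.2], [0.2, 0.0], [-0.1, -0.1], [-0.0, -0.4], [-0.0, -0.0], [0.2, -0.2], [-0.4, -0.1], [-0.1, 0.1], [-0.2, -0.0], [-0.1, 0.1], [0.1, 0.2], [-0.0, -0.0], [0.2, -0.4], [-0.0, 0.2], [-0.2, -0.4], [0.0, -0.1], [-0.4, -0.2], [0.0, -0.1]]
```

View pics/hub3.png

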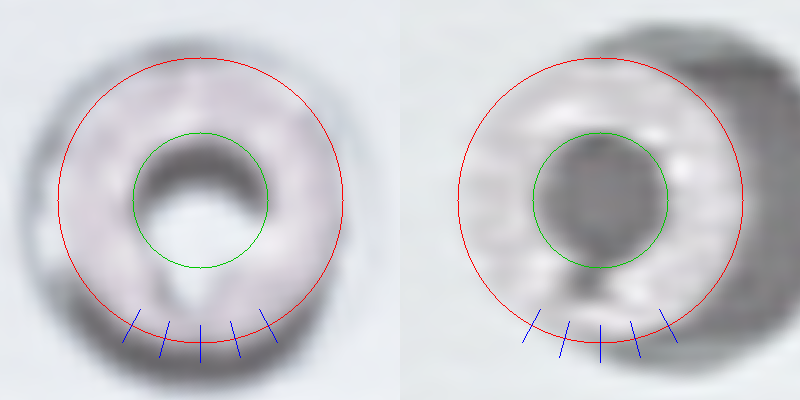

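The hub face fits at (0.4538, -0.0846). The keyway points about 0.15 rad to the left (+y) of the case front, at roughly (188,295) and (585,285), so the shaft needs a yaw of about -0.28. Next I refine the grip pose from its silhouette.

```bash
cat > grip.py <<'E'
from h import *
from scipy.optimize import minimize
rois={"top":(165,190,30,40),"side":(255,145,32,30)}
k=8;M={}
for n,(x,y,w,h) in rois.items():
    im=cv2.imread(f"pics/{n}0.png")[y:y+h,x:x+w]
    im=cv2.resize(im,None,fx=k,fy=k,interpolation=cv2.INTER_CUBIC)
    hsv=cv2.cvtColor(im,cv2.COLOR_BGR2HSV); b,g,r=[im[...,i].astype(int) for i in range(3)]
    m=((r>1.35*b)&(r>g*1.25)&(r<150)&(hsv[...,2]>45)&((r-b)<75)).astype(np.uint8)
    m=cv2.morphologyEx(m,cv2.MORPH_OPEN,np.ones((9,9)))
    N,l,st,_=cv2.connectedComponentsWithStats(m); i=1+st[1:,4].argmax(); M[n]=(l==i).astype(np.uint8)
    print(n,st[i], np.array([st[i][0]/k+x,st[i][1]/k+y,(st[i][0]+st[i][2])/k+x,(st[i][1]+st[i][3])/k+y]).round(1))
def sil(n,p):
    x,y,w,h=rois[n]; g=blk(*p)
    P=g([[a*21,b*12,z] for a in(-1,1) for b in(-1,1) for z in(56,100)])
    q=((proj(n,P)-[x,y]+.5)*k-.5).astype(np.float32); o=np.zeros((h*k,w*k),np.uint8)
    cv2.fillConvexPoly(o,cv2.convexHull((q*16).astype(np.int32)),1,shift=4); return o
def cost(v,views=("top","side")):
    p=[v[0]/1e3,v[1]/1e3,v[2]/100]; c=0
    for n in views: s=sil(n,p); c+=1-(s&M[n]).sum()/(s|M[n]).sum()
    return c
for vs in(("top",),("side",),("top","side")):
    best=min((minimize(cost,[446,177,y0],args=(vs,),method='Nelder-Mead',options=dict(initial_simplex=np.array([[446,177,y0],[451,177,y0],[446,182,y0],[446,177,y0+15]]))) for y0 in(-30,-12,10)),key=lambda r:r.fun)
    print(vs,best.x.round(1),round(best.fun,3))
v=best.x;o=[]
for n in M:
    x,y,w,h=rois[n];im=cv2.resize(cv2.imread(f"pics/{n}0.png")[y:y+h,x:x+w],None,fx=k,fy=k,interpolation=cv2.INTER_CUBIC)
    for m,c in((M[n],(0,255,0)),(sil(n,[v[0]/1e3,v[1]/1e3,v[2]/100]),(255,255,0))):
        cv2.drawContours(im,cv2.findContours(m,0,1)[0],-1,c,1)
    o.append(cv2.copyMakeBorder(im,0,320-im.shape[0],0,0,0))
cv2.imwrite("pics/grip.png",np.hstack(o))
E
python3 grip.py
```

```text
top [  72   74  149  170 9505] [174.  199.2 192.6 220.5]
side [   62    82   132   122 14068] [262.8 155.2 279.2 170.5]
('top',) [444.8 173.2 -21.4] 0.549
('side',) [446.9 180.7  -6.5] 0.312
('top', 'side') [445.9 173.7  -9.7] 0.885
```

View pics/grip.png

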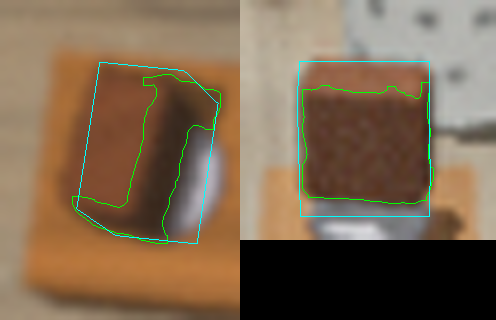

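```bash
python3 - <<'E'
from h import *
px=lambda q:np.array(q)/8+[165,190]-.44
pts=[([21,12],(100,66)),([21,-12],(152,78)),([-21,-12],(128,206)),([-21,12],(68,197))]
def o(v):
    g=blk(*v); r=[proj("top",g([*a,100]))[0]-px(b) for a,b in pts]
    sp=lambda q:np.array([q[0]-240,q[1]])/8+[255,145]-.44
    s=proj("side",g([[a*21,b*12,z] for a in(-1,1) for b in(-1,1) for z in(56,100)]))
    r.append([s[:,0].min()-sp((300,0))[0],s[:,0].max()-sp((431,0))[0]]); r.append([s[:,1].min()-sp((0,58))[1],s[:,1].max()-sp((0,205))[1]])
    return np.ravel(r)
f=least_squares(o,[.446,.177,-.2],x_scale=[.01,.01,.1]);print(f.x.round(4),o(f.x).round(2))
f=least_squares(lambda v:o(v)[:8],[.446,.177,-.2],x_scale=[.01,.01,.1]);print(f.x.round(4))
E
```

```text
[ 0.4467  0.1788 -0.141 ] [-1.87 -1.1   2.07 -1.07  1.46  1.17 -1.56  0.74 -0.39  0.15 -0.82  0.56]
[ 0.4466  0.1788 -0.161 ]
```

Emit:
apply_moves(hand=[1, 1, 1, 1, 1, 1, 1], xyz=[[0.004, -0.0074, -0.02], [0, 0, -0.06], [0, 0, -0.06], [0, 0, -0.06], [0, 0, -0.05], [0, 0, -0.03], [0, 0, 0]], turn=[[0, 0, 0], [0, 0, 0], [0, 0, 0], [0, 0, 0], [0, 0, 0], [0, 0, 0], [0, 0, 0]])

```text
time_s: 4.78
position: [0.4437, 0.1719, 0.0579]
orientation: [-0.004, 0.068, 0.998, -0.001]
force: [-0.4, -0.2, -0.4]
gripper_width: 1.001
gripper_force: 0.0
```

Emit:
apply_moves(hand=[-1, -1, -1, -1, -1, -1, -1, -1, -1, -1], xyz=[[0, 0, 0], [0, 0, 0], [0, 0, 0], [0, 0, 0], [0, 0, 0], [0, 0, 0], [0, 0, 0], [0, 0, 0], [0, 0, 0], [0, 0, 0]], turn=[[0, 0, 0], [0, 0, 0], [0, 0, 0], [0, 0, 0], [0, 0, 0], [0, 0, 0], [0, 0, 0], [0, 0, 0], [0, 0, 0], [0, 0, 0]], grip_force=40)

```text
time_s: 5.62
position: [0.4471, 0.1745, 0.0625]
orientation: [-0.0, 0.066, 0.998, 0.0]
force: [0.1, 0.2, 0.6]
gripper_width: 0.33
gripper_force: 0.5
```

Emit:
apply_moves(hand=[-1, -1, -1, -1, -1, -1, -1, -1, -1, -1], xyz=[[0, 0.007, 0], [0, 0, 0], [0, 0, 0], [0, 0, 0], [0, 0, 0], [0, 0, 0], [0, 0, 0], [0, 0, 0], [0, 0, 0], [0, 0, 0]], turn=[[0, 0, 0], [0, 0, 0], [0, 0, 0], [0, 0, 0], [0, 0, 0], [0, 0, 0], [0, 0, 0], [0, 0, 0], [0, 0, 0], [0, 0, 0]])

```text
time_s: 6.45
position: [0.4471, 0.1777, 0.0624]
orientation: [-0.0, 0.066, 0.998, -0.0]
force: [0.5, 0.9, -1.0]
gripper_width: 0.259
gripper_force: 39.1
```

Emit:
apply_moves(hand=[-1, -1, -1, -1, -1, -1, -1, -1, -1, -1, -1, -1], xyz=[[0, 0, 0.02], [0, 0, 0.06], [0, 0, 0.07], [0, 0, 0.07], [0, 0, 0.05], [0.002, -0.06, 0], [0.002, -0.075, 0], [0.002, -0.075, 0], [0.002, -0.075, 0], [0.002, -0.075, 0], [0.002, -0.075, 0], [0.0014, -0.0646, 0]], turn=[[0, 0, 0], [0, 0, 0], [0, 0, 0], [0, 0, 0], [0, 0, 0], [0, 0, -0.0119], [0, 0, -0.0119], [0, 0, -0.0119], [0, 0, -0.012], [0, 0, 0], [0, 0, 0], [0, 0, 0]])

```text
time_s: 7.45
position: [0.4533, -0.0744, 0.1981]
orientation: [0.0, 0.141, 0.99, -0.0]
force: [1.0, 1.1, -1.0]
gripper_width: 0.256
gripper_force: 40.0
```

Emit:
apply_moves(hand=[-1, -1, -1, -1, -1, -1], xyz=[[0, -0.025, 0], [0, 0, -0.04], [0, 0, -0.04], [0, 0, -0.01], [0, 0, 0], [0, 0, 0]], turn=[[0, 0, 0], [0, 0, 0], [0, 0, 0], [0, 0, 0], [0, 0, 0], [0, 0, 0]])

```text
time_s: 7.95
position: [0.4539, -0.0845, 0.1531]
orientation: [0.0, 0.141, 0.99, -0.0]
force: [-0.1, 0.2, -0.7]
gripper_width: 0.254
gripper_force: 40.0
```

```bash
cat > look2.py <<'E'
from look import *
o=np.zeros((600,800,3),np.uint8)
a=crop("side",255,165,65,75,8);o[:600,:520]=a
b=crop("top",265,165,56,80,5);o[:400,520:800]=b
cv2.imwrite(f"pics/c{tag}.png",o)
s=telemetry.read_state();print({k:s[k] for k in("position","orientation","force","gripper_width")})
E
python3 look2.py 4
```

```text
{'position': array([ 0.45462232, -0.08470875,  0.15386349]), 'orientation': array([ 1.02875088e-03,  1.40431612e-01,  9.90089781e-01, -3.60161049e-04]), 'force': array([-0.3716485 ,  0.15518116, -1.41121971]), 'gripper_width': 0.25240886616356495}
```

View pics/c4.png

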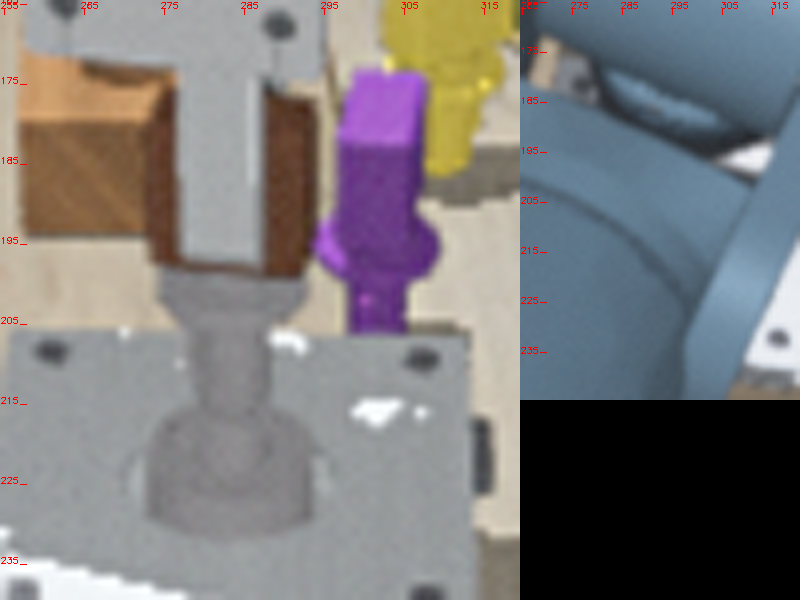

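```bash
python3 - <<'E'
from h import *
x,y,z=.4543,-.0847,.1535
f=lambda u:u/8+255-.44
for nm,zz,u in(("grip",z-.0544+.062,f(232.5)),("collar",z-.0544+.039,f(232.5)),("round",z-.0544+.018,f(232)),("hub",.083,f(230.5))):
    p=proj("side",[[x,y,zz],[x+.001,y,zz]]); print(nm,p[0].round(2),u,"dx_mm",((u-p[0,0])/(p[1,0]-p[0,0])).round(2))
for nm,zz in(("hub",.083),):
    print(proj("side",[.4538,-.0846,.083]))
# end of shaft bottom: lower edge at crop y~? predicted
print(proj("side",[x,y,z-.0544]), (proj("side",[x,y-.01,z-.0544-0])))
E
```

```text
grip [283.71 190.1 ] 283.6225 dx_mm -0.19
collar [283.66 199.37] 283.6225 dx_mm -0.08
round [283.62 207.62] 283.56 dx_mm -0.12
hub [283.55 220.56] 283.3725 dx_mm -0.37
[[283.30898484 220.54146239]]
[[283.57994314 214.51355074]] [[284.06724128 217.35052081]]
```

Emit:
apply_moves(hand=[-1, -1, -1, -1, -1, -1], xyz=[[-0.001, 0, -0.01], [0, 0, -0.015], [0, 0, -0.012], [0, 0, -0.01], [0, 0, 0], [0, 0, 0]], turn=[[0, 0, 0], [0, 0, 0], [0, 0, 0], [0, 0, 0], [0, 0, 0], [0, 0, 0]])

```text
time_s: 8.55
position: [0.453, -0.0844, 0.1284]
orientation: [-0.001, 0.141, 0.99, 0.0]
force: [0.2, -0.2, -1.5]
gripper_width: 0.254
gripper_force: 40.0
```

Emit:
apply_moves(hand=[-1, -1, -1, -1, -1, -1], xyz=[[0, 0, -0.004], [0, 0, -0.004], [0, 0, -0.004], [0, 0, -0.003], [0, 0, 0], [0, 0, 0]], turn=[[0, 0, 0], [0, 0, 0], [0, 0, 0], [0, 0, 0], [0, 0, 0], [0, 0, 0]])

```text
time_s: 9.05
position: [0.4533, -0.0844, 0.1213]
orientation: [-0.0, 0.141, 0.99, 0.0]
force: [0.3, 1.2, -2.9]
gripper_width: 0.251
gripper_force: 40.0
```

Emit:
apply_moves(hand=[-1, -1, -1, -1, -1, -1, -1], xyz=[[0, 0, -0.006], [0, 0, -0.006], [0, 0, -0.006], [0, 0, -0.006], [0, 0, -0.006], [0, 0, -0.003], [0, 0, 0]], turn=[[0, 0, 0], [0, 0, 0], [0, 0, 0], [0, 0, 0], [0, 0, 0], [0, 0, 0], [0, 0, 0]])

```text
time_s: 9.63
position: [0.4531, -0.0844, 0.1044]
orientation: [-0.0, 0.141, 0.99, 0.0]
force: [0.8, 1.9, -2.9]
gripper_width: 0.254
gripper_force: 40.0
```

Emit:
apply_moves(hand=[-1, -1, -1, -1, -1, -1, -1, -1], xyz=[[0, 0, -0.004], [0, 0, -0.004], [0, 0, -0.003], [0, 0, -0.003], [0, 0, -0.003], [0, 0, 0], [0, 0, 0], [0, 0, 0]], turn=[[0, 0, 0], [0, 0, 0], [0, 0, 0], [0, 0, 0], [0, 0, 0], [0, 0, 0], [0, 0, 0], [0, 0, 0]])

```text
time_s: 10.3
position: [0.4538, -0.0846, 0.0975]
orientation: [0.0, 0.141, 0.99, 0.0]
force: [-2.2, 3.4, 7.6]
gripper_width: 0.252
gripper_force: 40.0
```

Emit:
apply_moves(hand=[-1, -1, -1, -1, -1, -1, -1, -1], xyz=[[0, 0, -0.003], [0, 0, -0.002], [0, 0, -0.001], [0, 0, 0], [0, 0, 0], [0, 0, 0], [0, 0, 0], [0, 0, 0]], turn=[[0, 0, 0], [0, 0, 0], [0, 0, 0], [0, 0, 0], [0, 0, 0], [0, 0, 0], [0, 0, 0], [0, 0, 0]])

```text
time_s: 10.97
position: [0.4538, -0.0847, 0.0949]
orientation: [0.0, 0.141, 0.99, 0.0]
force: [-2.5, 3.8, 10.9]
gripper_width: 0.257
gripper_force: 40.0
```

```bash
python3 look2.py 5
```

```text
{'position': array([ 0.45383048, -0.08465607,  0.09491186]), 'orientation': array([9.83037902e-05, 1.40631269e-01, 9.90062036e-01, 3.06977413e-05]), 'force': array([-3.03353875,  3.20259454,  9.59236446]), 'gripper_width': 0.2502947196981766}
```

View pics/c5.png

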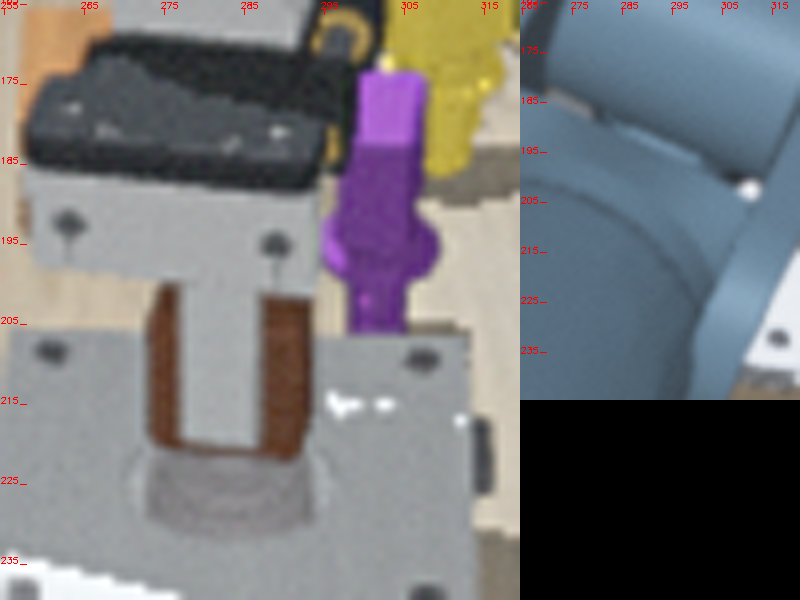

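The side view shows the collar seated on the hub at about (284,221), the case shut, and the hub pushed down. The shaft height and the roughly 12 N on the wrist both suggest about 6 mm of travel. I'm handing the job in.

```bash
python3 -c "
from rig import ticket; print(ticket.job_done())"
```

```text
the job is handed in; nothing more can be done
None
```

The job is handed in, but no verdict came back. By my measurements the case is shut, the keyed shaft is home in the hub with its collar seated, and the grip is held at 40 N with the hub pressed down about 6 mm.

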